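# Shim the birdhouse roof gap and hold

## Task

Take the tapered cedar shim by its blue grip block and lay its thin end on the lip of the birdhouse's ceiling board and slide it, flat on that board and straight, in under the sprung roof until it drags snugly, pinched between the two boards (pressing on both) with the roof's front edge lifted only a little (about 1 to 5 mm). Finish while still gripping the shim and holding it at that depth; do not force the roof up, and leave the other things on the bench where they are.

Things in the scene. Friction and masses are not known exactly. Their poses are not given: they have to be found in the camera images.
- house: pine birdhouse, fixed to the bench, about 150 x 150 mm and 140 mm high without its roof. Origin: centre of its underside; x points from front to back (the way the shim goes in), y to its left, z up. Front wall with a dark round hole and a perch stub (30 mm long, 45 mm up, sticks out of the front). On its walls lies the ceiling board, 160 mm wide (y), flat top 140 mm above the bench, running as a lip 12 mm further to the front than the roof, so its edge is seen from above
- lip (a point): middle of the top front edge of the ceiling board, 82 mm in front of the house's origin and 140 mm above the bench; axes as the house
- mount: zinc leaf and barrel of the sprung roof hinge behind the house; origin on the hinge axis, 78 mm behind the house's origin, at the height of the roof's underside; axes as the house; the gap between ceiling board and level roof is its height minus 140 mm. The height differs each time (gap 8 to 11.5 mm)
- roof_edge (a point): middle of the lower front edge of the roof board (170 mm wide, 14 mm thick, 148 mm from this edge back to the hinge axis, thin shingles on top), 70 mm in front of the house's origin; x points to the hinge, y left, z up; rises with the roof
- roof (a joint): roof angle, rad: 0 level and parallel to the ceiling board (held there by the hinge's stop), grows as the front edge rises, 0.0068 per mm at the front edge. The hinge spring presses down: about 4.5 N at the front edge to start lifting, about 0.7 N more per mm. Once the shim lifts it, pushing the shim further takes about 3 to 15 N (more if the shim is also pressed down); before that it slides almost freely
- shim: tapered cedar shim, loose, lying flat on the bench. Origin: on its flat underside, below the middle of the grip; x points to the thin end, z up. Blue grip block 55 mm long (x -25 to +30), 22 mm wide (y), 48 mm high (z 0 to 48). Blade from x = 30 to 130 mm, 40 mm wide, flat below, top sloping from 18 mm thick at the block to 4 mm at the thin end (0.14 mm per mm). About 90 g, balanced roughly 30 mm ahead of the origin
- shim_grip (a point): point inside the blue block to grip across y, 33 mm above the shim's underside, 130 mm behind the thin end; axes as the shim
- shim_tip (a point): middle of the bottom edge of the blade's thin end; axes as the shim
- shingle: square of pale cedar shingle, 90 x 90 x 8 mm, bystander; origin under its centre
- dowel: birch perch dowel, 160 mm long, 16 mm thick, lying along its x, bystander; origin under its middle
- hinge: spare zinc hinge lying open, 60 x 60 x 8 mm, bystander; origin under its centre
- glue: white glue bottle, 56 mm wide, 150 mm high, standing, bystander; origin under its centre
- nail_jar: glass jar with a steel lid, 64 mm wide, 80 mm high, standing, bystander; origin under its centre
- sander: cork sanding block, 100 x 60 x 35 mm, bystander; origin under its centre

How it is judged:
On the way, in this order (a step that is already met when the one before it is completed fails the run):
1. the shim is gripped and carried clear of the bench (height (world z) of shim above 0.06 m and contact force between the fingers and shim above 1 N), for 0.2 s.
2. its thin end is between ceiling board and roof, at least 10 mm past the roof's front edge (x of shim_tip in the frame of roof_edge between 0.01 and 0.11 m and z of shim_tip in the frame of roof_edge below 0 m and height (world z) of shim_tip above 0.135 m and y of shim_tip in the frame of roof_edge between -0.06 and 0.06 m), for 0.05 s.
At the end, for the whole second after the job is handed in: Blade flat (7 deg) and straight (11 deg) in the gap, thin end 22 mm or more past the roof edge, within 60 mm of its middle; presses roof (over 1.5 N) and ceiling board (over 0.5 N); roof edge lifted 0.6 to 5.8 mm; shim still gripped by the fingers and at rest (under 10 mm/s) (value of joint roof between 0.004 and 0.039 rad and contact force between shim and mount above 1.5 N and contact force between shim and house above 0.5 N and contact force between shim and the fingers above 1.5 N and x of shim_tip in the frame of roof_edge between 0.022 and 0.11 m and z of shim_tip in the frame of roof_edge below 0 m and height (world z) of shim_tip above 0.135 m and y of shim_tip in the frame of roof_edge between -0.06 and 0.06 m and angle between the x axis of shim and the x axis of house, either way round below 0.2 rad and angle between shim's own z axis and vertical below 0.12 rad and linear speed of shim below 0.01 m/s); the arm keeps its last pose, push and grip.
It fails at once if the roof is forced up (front edge more than about 9 mm) (value of joint roof above 0.06 rad).
It fails at once if the shim is rammed against the house or roof (over 50 N) (contact force between shim and mount above 50 N or contact force between shim and house above 50 N).
It fails at once if one of the other things on the bench is moved by more than 25 mm (distance of any of shingle, dowel, hinge, glue, nail_jar, sander from where it was at the start of the episode above 0.025 m).
It also fails if it takes over 51 s, if anything falls off the work surface, if the arm or the gripper's body presses on something with over 40 N, if the wrist force passes 120 N, or if a joint passes its speed limit or range.

## Robot

A 6-joint arm with a two-finger parallel gripper is mounted at the origin on the work surface. World frame = base frame: x ahead of the robot, y to its left, z up, the work surface at z = 0. Lengths are in m, angles in rad, forces in N, time in s.
With the tool pointing down it reaches from about 0.375 to 0.9 m from the base axis. Payload 3.1 kg.
Tool frame: the origin (TCP) lies at the very end of the fingers, on their centre line; the grasp point (between the pads) lies 19 mm behind it (manip.grasp_offset is the distance from the TCP to the grasp point, in m); y points along the fingers, z is the direction in which the jaws open and shut, and the axes are right-handed (so a half turn about y gives the same grasp; the last joint's range is limited). The gripper opens to 85 mm and grips with 20 to 120 N. Pads are 22 mm wide; open, the fingers measure 114 mm over their backs; the gripper's body (76 mm by 85 mm) begins 54 mm behind the grasp point. The pads swing forward as they close: fully open they stand 13 mm farther back than shut.
Start: joints at [0.95, 0.527, 1.433, -0, 1.181, -0.178], TCP at [0.268, 0.565, 0.231] pointing down, gripper open.
Joint ranges: [-3.08, 3.08], [-0.75, 2.2], [0.22, 2.44], [-1.43, 4.57], [0, 2.65], [-2.85, 2.85]. Speed limits (rad/s): [2.79, 2.79, 3.14, 3.14, 3.14, 3.14].

## Interface

Orientations are given as a unit quaternion [x, y, z, w].
In Python, from station import manip gives the robot as it stands.
- The arm moves only by the tool apply_moves, never from a script. Its argument "motion" is a list of rows, each a list of 5 numbers: the finger opening in mm, from 0 to 85.4, then the shift along the tool's x, y, z in units of 30 mm (1.0 is 30 mm), then the turn about the tool's y in units of 10 degrees (1.0 is 10 degrees). In form: [[fingers, x, y, z, twist], ...]. A call has 1 to 12 rows; each row is the pose to reach, as a shift and turn from the pose commanded when the call began, along the tool's axes at that moment; what a row does not reach only later rows make up. A row lasts 1/8 s, in which the tool goes at most 62.5 mm and 10.7 degrees, less where a joint would pass 70% of its speed; a pose out of reach is approached as far as the arm can. A call with a gripper value outside its range is refused whole. The fingers move at their own pace and stop on an object; "squeeze" is the grip in N (left out, the last holds). Time passes only in rows, so rows that repeat a pose let the fingers close. It gives the time, the measured TCP pose, the force and the opening at its end, in the units of the state.
- manip.sense(): the state, without advancing time (a new reading comes with each control period).
- manip.snapshot(name): name is "scene" or "top"; returns the picture (420x560x3 uint8, red, green, blue); there is no depth.
- manip.get_calibration(name): a dict with "intrinsics" (3x3 intrinsics, pixels), "extrinsics" (4x4, takes a point from camera to world coordinates). Camera axes: x right, y up, looking along -z (the intrinsics and any distortion apply to the point x, -y, -z); pixel columns grow to the right and rows downward; lengths in m; the calibration is good to about 2 mm. A picture is of the moment at which its call begins. get_calibration takes no time and is no camera call.
- manip.sign_off(): hands the job in, once; it reports no verdict.
The state is a dict: "t": time; "q": joint angles; "qd": joint speeds; "tau": joint torques, N m; "tcp_pos": TCP position; "tool_rot": TCP orientation; "force": force on the tool from outside, world axes, zero at the start; "ft_torque": the same for the moment, N m; "finger_gap": opening from 0.0 (shut) to 1.0 (fully open).
Only numpy, scipy, OpenCV 4.12 (cv2) and the standard library are available. Lean on these libraries where they do the work, as an engineer would, in place of code of your own. Each camera call takes 0.05 s, during which the arm holds its last target.

## Working session

There is one attempt and no reset: what is moved stays moved. The work goes in short steps, Python scripts to look and compute and a tool call to move; the robot and the scene stay as the last step left them, time stands still between calls to the robot, and variables do not carry over. Pictures are saved under pics/ and viewed, and the job is handed in when it is done.

Besides the shell and the picture viewer there is one more tool, called after ">>>" as name([rows], argument=value, ...), one row to a line, values as JSON. apply_moves: Moves the arm, as the interface text tells. Its arguments: {"type":"object","properties":{"motion":{"type":"array"},"squeeze":{"type":"number"}},"required":["motion"]}

```bash
mkdir -p pics; ls
python3 - <<'E'
from station import manip
import cv2,numpy as np
for n in ["scene","top"]:
    im=manip.snapshot(n); cv2.imwrite(f"pics/{n}0.png",im[:,:,::-1])
    c=manip.get_calibration(n); print(n,np.round(c["intrinsics"],2).tolist(),np.round(c["extrinsics"],4).tolist(),[k for k in c])
s=manip.sense();print(s)
E
```

```text
pics
scene [[508.17, 0.0, 281.44], [0.0, 508.17, 204.84], [0.0, 0.0, 1.0]] [[-0.2172, -0.7912, 0.5717, 1.5146], [0.976, -0.1846, 0.1152, 0.1589], [0.0144, 0.583, 0.8124, 1.4562], [0.0, 0.0, 0.0, 1.0]] ['intrinsics', 'extrinsics']
top [[542.74, 0.0, 283.5], [0.0, 542.74, 215.97], [0.0, 0.0, 1.0]] [[-0.0234, 0.9975, -0.0673, 0.5053], [-0.9997, -0.0228, 0.0102, -0.0312], [0.0087, 0.0676, 0.9977, 1.4585], [0.0, 0.0, 0.0, 1.0]] ['intrinsics', 'extrinsics']
{'t': 0.1, 'q': array([ 9.49488523e-01,  5.28388317e-01,  1.43378560e+00,  5.20736435e-06,
        1.18137711e+00, -1.78527462e-01]), 'qd': array([ 0.00119734, -0.00237435, -0.00238861,  0.00148534,  0.00183245,
        0.00043989]), 'tau': array([-2.10731018e-04, -4.43305635e+01, -1.78584641e+01, -2.80493432e-04,
        3.87579203e-03,  5.19702127e-06]), 'tcp_pos': array([0.26739085, 0.56420245, 0.23041854]), 'tool_rot': array([ 0.69048512, -0.15554256,  0.15500027, -0.68921094]), 'force': array([-0.72211439,  0.49677657, -0.32565075]), 'ft_torque': array([ 0.02730201,  0.0466939 , -0.02378501]), 'finger_gap': 1.0003284536299817}
```

View pics/scene0.png

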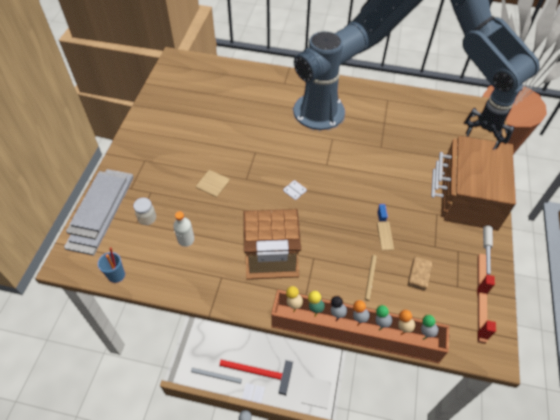

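View pics/top0.png

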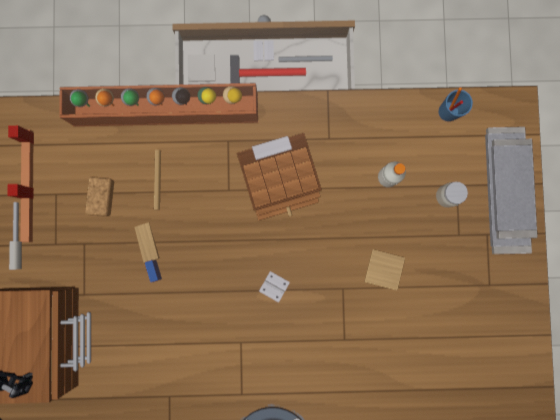

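The scene view shows the house at about (272,235), with its hinge on the far side from the robot. The top view shows the house at about (280,178) with its perch towards the robot at (289,211), and the shim at about (148,252) with its blue block at (152,271) and its thin end at (144,226). I'll enlarge these areas.

Run:
```python
import cv2,numpy as np
im=cv2.imread("pics/top0.png")
def crop(im,x,y,w,h,s,f):
    c=cv2.resize(im[y:y+h,x:x+w],None,fx=s,fy=s,interpolation=cv2.INTER_CUBIC)
    for i in range(0,w,10):
        cv2.line(c,(i*s,0),(i*s,6 if i%20 else 12),(255,255,255),1)
        if i%20==0: cv2.putText(c,str(x+i),(i*s,24),0,.4,(255,255,255),1)
    for i in range(0,h,10):
        cv2.line(c,(0,i*s),(6,i*s),(255,255,255),1)
        if i%20==0: cv2.putText(c,str(y+i),(12,i*s+4),0,.4,(255,255,255),1)
    cv2.imwrite(f,c)
crop(im,230,125,100,100,6,"pics/h.png")
crop(im,120,215,60,75,8,"pics/s.png")
im=cv2.imread("pics/scene0.png")
crop(im,235,195,75,90,6,"pics/h2.png")
crop(im,360,195,50,60,8,"pics/s2.png")
```

```text
(no output)
```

View pics/h.png

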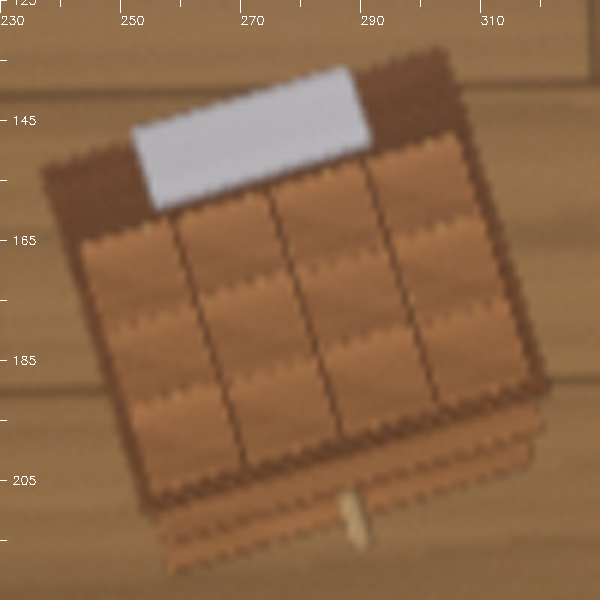

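View pics/s.png

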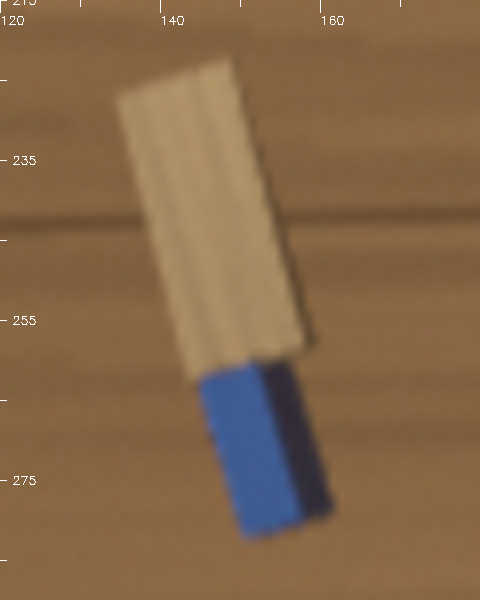

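View pics/h2.png

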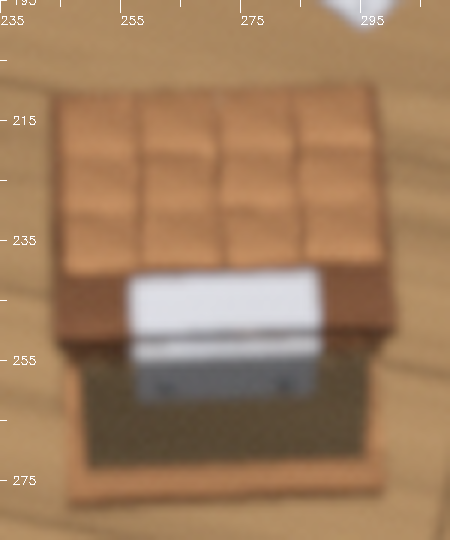

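View pics/s2.png

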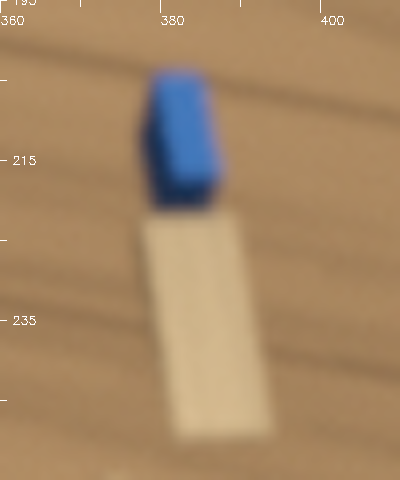

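```bash
cat > h.py <<'E'
import numpy as np
from station import manip
from scipy.optimize import least_squares
def P(name,p):
    c=manip.get_calibration(name);K=np.array(c["intrinsics"]);T=np.array(c["extrinsics"])
    q=(np.asarray(p)-T[:3,3])@T[:3,:3]; q=q*[1,-1,-1]
    u=q@K.T; return u[...,:2]/u[...,2:]
def back(name,uv,z):
    c=manip.get_calibration(name);K=np.array(c["intrinsics"]);T=np.array(c["extrinsics"])
    d=np.linalg.inv(K)@[uv[0],uv[1],1]; d=T[:3,:3]@(d*[1,-1,-1]); o=T[:3,3]
    return o+d*(z-o[2])/d[2]
def W(par,pts):
    x,y,a=par[:3];c,s=np.cos(a),np.sin(a);pts=np.asarray(pts,float)
    return pts@np.array([[c,s,0],[-s,c,0],[0,0,1]])+[x,y,0]
def px(o,s,pts): return np.array([[o[0]+(u+.5)/s-.5,o[1]+(v+.5)/s-.5] for u,v in pts])
E
cat > fit.py <<'E'
from h import *
# shim: body frame x to thin end
top=px((120,215),8,[(116,98),(231,58),(188,380),(310,345),(197,382),(252,362),(245,537),(302,522)])
tp=[(.13,.02,.004),(.13,-.02,.004),(.03,.02,.018),(.03,-.02,.018),(.03,.011,.048),(.03,-.011,.048),(-.025,.011,.048),(-.025,-.011,.048)]
sc=px((360,195),8,[(178,436),(274,432),(145,220),(236,212),(152,70),(202,70),(216,180),(176,182)])
sp=[(.13,-.02,.004),(.13,.02,.004),(.03,-.02,.018),(.03,.02,.018),(-.025,-.011,.048),(-.025,.011,.048),(.03,.011,.048),(.03,-.011,.048)]
for n in ("both","top","scene"):
    f=lambda q:np.r_[(P("top",W(q,tp))-top).ravel()*(n!="scene"),(P("scene",W(q,sp))-sc).ravel()*(n!="top")]
    r=least_squares(f,[.45,.3,.2]);print(n,r.x,np.degrees(r.x[2]));
    if n=="both": print(np.round(r.fun.reshape(-1,2),1).tolist())
# house
ht=px((230,125),6,[(150,505),(548,388)])
hp=lambda g:[(-.07,.085,.154+g),(-.07,-.085,.154+g)]
lt=px((230,125),6,[(160,543),(540,432)])
hs=px((235,195),6,[(383,85),(52,92),(57,345),(393,330)])
g=.01
f=lambda q:np.r_[(P("top",W(q,hp(g)))-ht).ravel()]
r=least_squares(f,[.58,0,.2]);print(r.x,np.round(r.fun.reshape(-1,2),1).tolist())
q=r.x
for n,pt in dict(lipL=(-.082,.08,.14),lipR=(-.082,-.08,.14),lipbotR=(-.082,-.08,.132),roofLowL=(-.07,.085,.15),roofLowR=(-.07,-.085,.15),wallbaseL=(-.075,.075,0),wallbaseR=(-.075,-.075,0),bR=(.078,-.085,.164),bL=(.078,.085,.164),perch0=(-.075,0,.045),perchtip=(-.105,0,.045)).items():
    u=P("top",W(q,[pt]))[0]; w=P("scene",W(q,[pt]))[0]
    print(n,np.round((u-[230,125])*6),np.round((w-[235,195])*6))
E
python3 fit.py
```

```text
both [0.46434165 0.29956395 0.28105552] 16.103295043383568
[[-0.2, -0.1], [-0.2, 0.5], [0.1, 0.6], [-0.6, 0.4], [-0.5, -0.5], [0.8, -0.6], [-0.5, 0.5], [0.6, -0.2], [-0.2, 0.3], [-0.3, 0.3], [-0.5, -0.0], [-0.3, 0.5], [-0.1, 0.4], [-0.0, 0.1], [1.2, -0.4], [-0.3, -0.4]]
top [0.46449082 0.29957426 0.27741379] 15.894639402161316
scene [0.46391644 0.29955817 0.28706344] 16.447523499437604
[ 0.70080562 -0.03745804  0.26448604] [[-0.8, 0.2], [0.8, -0.3]]
lipL [165. 534.] [359.  94.]
lipR [543. 422.] [ 55. 103.]
lipbotR [541. 425.] [ 56. 111.]
roofLowL [144. 507.] [370. 101.]
roofLowR [548. 388.] [ 45. 111.]
wallbaseL [184. 538.] [342. 247.]
wallbaseR [504. 443.] [ 75. 255.]
bR [445.  34.] [ 43. 344.]
bL [ 39. 152.] [391. 333.]
perch0 [346. 482.] [208. 208.]
perchtip [365. 548.] [207. 162.]
```

```bash
cat > fit2.py <<'E'
from h import *
T=px((230,125),6,[(148,508),(549,390),(444,44),(41,170),(160,543),(541,432)])
S=px((235,195),6,[(383,85),(52,94),(57,340),(393,328)])
tp=lambda g,b:[(-.07,.085,.154+g),(-.07,-.085,.154+g),(b,-.085,.154+g),(b,.085,.154+g),(-.082,.08,.14),(-.082,-.08,.14)]
sp=lambda g,b:[(-.07,.085,.154+g),(-.07,-.085,.154+g),(b,-.085,.154+g),(b,.085,.154+g)]
for n in ("both","top","scene"):
    f=lambda q:np.r_[(P("top",W(q,tp(q[4],q[3])))-T).ravel()*(n!="scene"),(P("scene",W(q,sp(q[4],q[3])))-S).ravel()*(n!="top"),(q[4]-.01)*300,(q[3]-.074)*300]
    r=least_squares(f,[.7,0,.26,.075,.01]);print(n,r.x,np.degrees(r.x[2]))
    if n=="both": print(np.round(r.fun[:-2].reshape(-1,2),1).tolist()); q=r.x
lip=W(q,[(-.082,0,.14)])[0]; print("lip",lip)
s=manip.sense()
from scipy.spatial.transform import Rotation as R
print(np.round(R.from_quat(s["tool_rot"]).as_matrix(),3),s["tcp_pos"])
E
python3 fit2.py
```

```text
both [ 0.69876073 -0.03554731  0.26715926  0.07506908  0.00995149] 15.307097983543928
[[-1.2, 0.7], [-0.0, 0.2], [-0.0, 0.6], [-0.4, -0.5], [0.6, -0.2], [-0.0, -0.4], [-0.8, 0.1], [-0.3, 0.3], [-1.0, -0.2], [0.8, -0.2]]
top [ 0.69895007 -0.03589887  0.26840587  0.07471204  0.01013879] 15.378523392368852
scene [ 0.69839741 -0.03458453  0.26102627  0.07512921  0.0098063 ] 14.955703521265729
lip [ 0.6196697 -0.0571947  0.14     ]
[[ 0.904 -0.001  0.428]
 [-0.428 -0.002  0.904]
 [-0.    -1.    -0.002]] [0.26739085 0.56420245 0.23041854]
```

>>> apply_moves([
  [85, 9.71, 0, -5.16, -4.14],
  [85, 9.71, 0, -5.16, -4.14],
  [85, 9.71, 0, -5.16, -4.14],
  [85, 9.71, 0, -5.16, -4.14],
  [85, 9.71, 0, -5.16, -4.14],
  [85, 9.71, 0, -5.16, -4.14],
  [85, 9.71, 0, -5.16, -4.14],
  [85, 9.71, 4.0, -5.16, -4.14],
  [85, 9.71, 4.0, -5.16, -4.14],
  [85, 9.71, 4.0, -5.16, -4.14],
  [85, 9.71, 4.0, -5.16, -4.14],
], squeeze=70)

```text
t: 1.48
tcp_pos: [0.4652, 0.3012, 0.1127]
tool_rot: [-0.7, -0.1, 0.098, 0.7]
force: [-0.0, 0.0, -0.5]
finger_gap: 0.996
```

```bash
cat > st.py <<'E'
from h import *
from scipy.spatial.transform import Rotation as R
s=manip.sense();M=R.from_quat(s["tool_rot"]).as_matrix()
print("t",s["t"],"tcp",np.round(s["tcp_pos"],4),"F",np.round(s["force"],2),"M",np.round(s["ft_torque"],2),"gap",round(s["finger_gap"],3))
print("yaw tool x",np.degrees(np.arctan2(M[1,0],M[0,0])));print(np.round(M,4).tolist(),"q",np.round(s["q"],2))
E
python3 st.py
python3 - <<'E'
from h import *
import cv2
for n,(x,y) in {"top":(110,200),"scene":(340,180)}.items():
    im=manip.snapshot(n)[:,:,::-1]; cv2.imwrite(f"pics/a_{n}.png",cv2.resize(im[y:y+100,x:x+80],None,fx=6,fy=6,interpolation=cv2.INTER_CUBIC))
E
```

```text
t 1.475 tcp [0.4652 0.3012 0.1127] F [-0.01  0.03 -0.54] M [-0.06  0.02 -0.02] gap 0.996
yaw tool x 16.08904798783742
[[0.9608, 0.0019, -0.2771], [0.2771, 0.0009, 0.9608], [0.0021, -1.0, 0.0004]] q [ 0.37  0.6   1.72  0.    0.82 -1.48]
```

View pics/a_top.png

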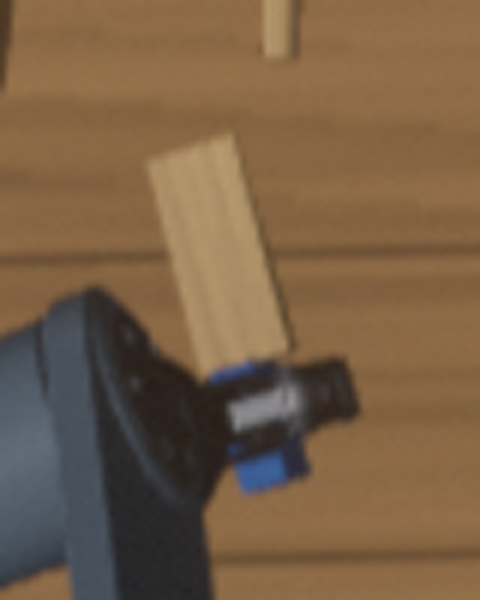

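View pics/a_scene.png

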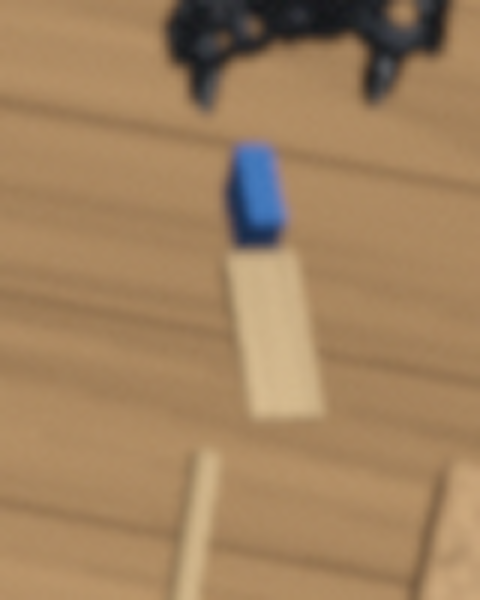

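The gripper straddles the blue block: in the top crop the fingers sit over it, and in the scene crop they are at columns 205 and 380 with the block at 255. Next I'll descend, close and lift.

>>> apply_moves([
  [85, -0.02, 1.6, -0.05, 0],
  [85, -0.02, 2.8, -0.05, 0],
  [85, -0.02, 3.2, -0.05, 0],
  [85, -0.02, 3.2, -0.05, 0],
  [60, -0.02, 3.2, -0.05, 0],
  [40, -0.02, 3.2, -0.05, 0],
  [10, -0.02, 3.2, -0.05, 0],
  [10, -0.02, 3.2, -0.05, 0],
  [10, -0.02, 3.2, -0.05, 0],
  [10, -0.02, 3.2, -0.05, 0],
  [10, -0.02, 3.2, -0.05, 0],
  [10, -0.02, 3.2, -0.05, 0],
], squeeze=70)

```text
t: 3.08
tcp_pos: [0.465, 0.2987, 0.0161]
tool_rot: [-0.7, -0.099, 0.098, 0.7]
force: [-0.2, 0.2, 6.1]
finger_gap: 0.246
```

```bash
python3 st.py
```

```text
t 3.075 tcp [0.465  0.2987 0.0161] F [-0.25  0.15  6.05] M [0.01 0.1  0.06] gap 0.246
yaw tool x 16.03350695930713
[[0.9611, 0.0013, -0.2762], [0.2762, 0.0006, 0.9611], [0.0014, -1.0, 0.0002]] q [ 0.37  0.77  1.76  0.    0.62 -1.48]
```

>>> apply_moves([
  [10, 0, -1.5, 0, 0],
  [10, 0, -3.5, 0, 0],
  [10, -3.99, -5.5, -2, 0.07],
  [10, -3.99, -5.5, -4, 0.07],
  [10, -3.99, -5.5, -6, 0.07],
  [10, -3.99, -5.5, -8, 0.07],
  [10, -3.99, -5.5, -10, 0.07],
  [10, -3.99, -5.5, -12, 0.07],
  [10, -3.99, -5.5, -12.76, 0.07],
  [10, -3.99, -5.5, -12.76, 0.07],
  [10, -3.99, -5.5, -12.76, 0.07],
  [10, -3.99, -5.5, -12.76, 0.07],
], squeeze=90)

```text
t: 4.58
tcp_pos: [0.454, -0.1008, 0.18]
tool_rot: [-0.7, -0.094, 0.096, 0.701]
force: [-0.1, -0.3, -0.9]
finger_gap: 0.239
```

```bash
python3 st.py
cat > look.py <<'E'
from h import *
import cv2,sys
tag=sys.argv[1]
for n,(x,y) in {"top":(235,130),"scene":(215,130)}.items():
    im=manip.snapshot(n)[:,:,::-1]; cv2.imwrite(f"pics/{tag}_{n}.png",cv2.resize(im[y:y+150,x:x+120],None,fx=5,fy=5,interpolation=cv2.INTER_CUBIC)[:600])
E
python3 look.py b
```

```text
t 4.575 tcp [ 0.454  -0.1008  0.18  ] F [-0.05 -0.31 -0.91] M [-0.03  0.01  0.  ] gap 0.239
yaw tool x 15.429908476595616
[[0.964, -0.0019, -0.2661], [0.2661, 0.0011, 0.964], [-0.0015, -1.0, 0.0015]] q [-0.46  0.4   1.88  0.    0.87 -2.3 ]
```

View pics/b_top.png

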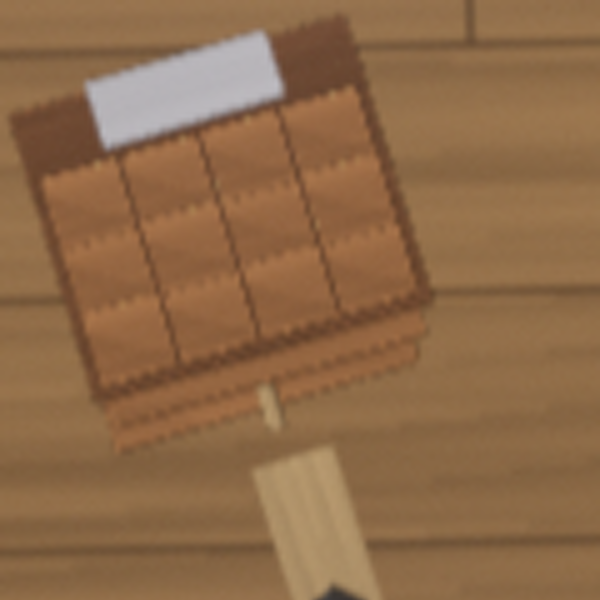

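View pics/b_scene.png

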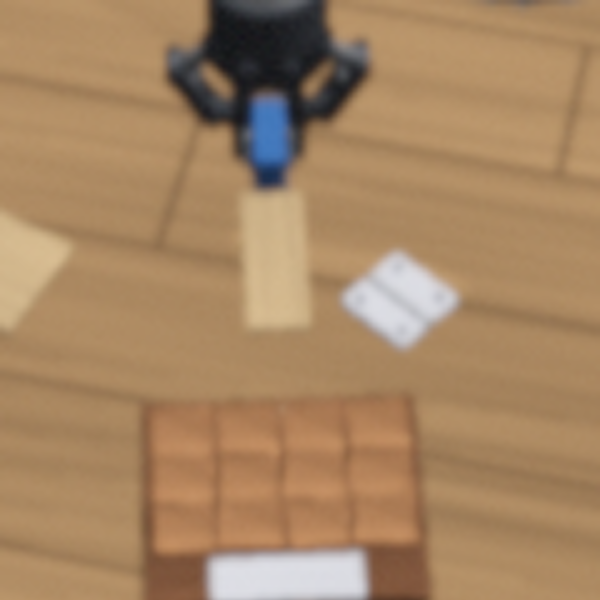

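The blade lines up with the house axis. In the top crop the tip corners are (252,468) and (333,445). In the scene crop they are (311,324) and (247,328). I'll triangulate the tip, since grasp sag would change its height.

```bash
cat > tri.py <<'E'
from h import *
def tri(a,b):
    f=lambda p:np.r_[P("top",p)-a,P("scene",p)-b]
    r=least_squares(f,[.6,0,.15]);return r.x,np.abs(r.fun).max()
if __name__=="__main__":
    A=px((235,130),5,[(252,468),(333,445)]);B=px((215,130),5,[(311,325),(246,328)])
    for a,b in zip(A,B): print(tri(a,b))
    # model prediction
    from scipy.spatial.transform import Rotation as R
    s=manip.sense();M=R.from_quat(s["tool_rot"]).as_matrix();t=s["tcp_pos"]
    for y in(.02,-.02): print("pred",t+M@[.13,.0121,y])
    t=tri(A[0],B[0])[0]/2+tri(A[1],B[1])[0]/2
    q=(.6988,-.0356,.267);c,s_=np.cos(q[2]),np.sin(q[2]);d=t-[q[0],q[1],0]
    print("tip in house",c*d[0]+s_*d[1],-s_*d[0]+c*d[1],t[2])
E
python3 tri.py
```

```text
(array([ 0.57482409, -0.04709828,  0.17111878]), np.float64(0.26006164519043296))
(array([ 0.58506051, -0.08626527,  0.16932165]), np.float64(0.07473963642127046))
pred [ 0.57443011 -0.04699124  0.16805047]
pred [ 0.58509391 -0.08554357  0.16802022]
tip in house -0.12284676807233766 0.001378840634337672 0.17022021468710358
```

>>> apply_moves([
  [10, 0, 0.4, -0.03, 0],
  [10, 0, 0.7, -0.03, 0],
  [10, 0, 0.7, -0.03, 0],
  [10, 0.5, 0.7, -0.03, 0],
  [10, 1.0, 0.7, -0.03, 0],
  [10, 1.3, 0.7, -0.03, 0],
  [10, 1.57, 0.7, -0.03, 0],
  [10, 1.57, 0.7, -0.03, 0],
  [10, 1.57, 0.7, -0.03, 0],
])

```text
t: 5.8
tcp_pos: [0.5003, -0.0908, 0.1592]
tool_rot: [-0.701, -0.094, 0.095, 0.701]
force: [-0.5, -0.4, -0.8]
finger_gap: 0.244
```

```bash
python3 st.py; python3 look.py c
```

```text
t 5.8 tcp [ 0.5003 -0.0908  0.1592] F [-0.47 -0.42 -0.85] M [0.01 0.   0.03] gap 0.244
yaw tool x 15.333405247474133
[[0.9644, -0.0008, -0.2644], [0.2644, 0.0002, 0.9644], [-0.0007, -1.0, 0.0004]] q [-0.4   0.48  1.79 -0.    0.87 -2.24]
```

View pics/c_top.png

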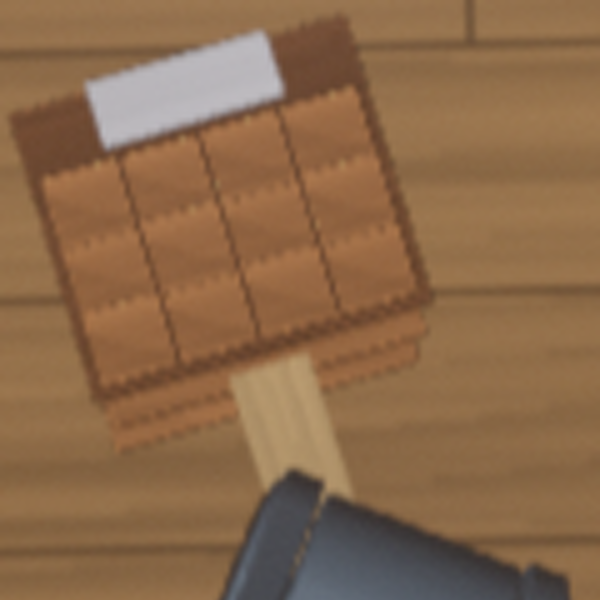

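View pics/c_scene.png

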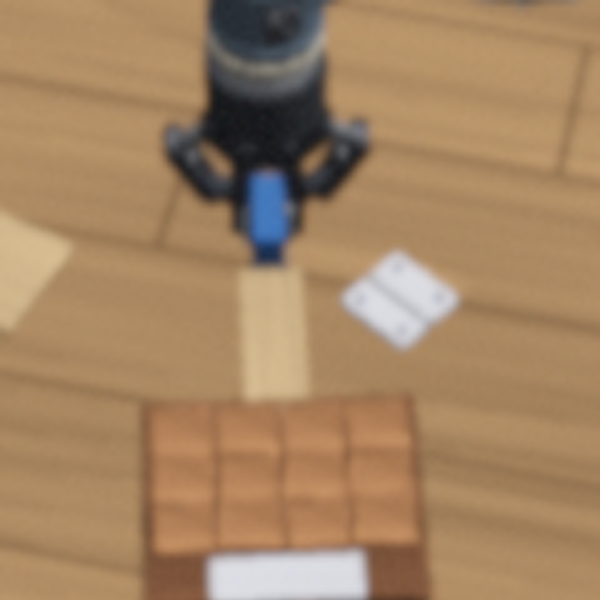

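The tip sits on the lip just in front of the roof, with its top-view corners at (230,378) and (308,355). Next I'll lower it gently onto the board.

>>> apply_moves([
  [10, 0, 0.05, 0, 0],
  [10, 0, 0.08, 0, 0],
  [10, 0, 0.08, 0, 0],
])

```text
t: 6.28
tcp_pos: [0.5007, -0.091, 0.1568]
tool_rot: [-0.701, -0.094, 0.094, 0.701]
force: [0.7, -0.3, -1.4]
finger_gap: 0.241
```

```bash
python3 st.py
```

```text
t 6.275 tcp [ 0.5007 -0.091   0.1568] F [ 0.68 -0.3  -1.42] M [ 0.05 -0.01 -0.01] gap 0.241
yaw tool x 15.32039218429835
[[0.9645, -0.0003, -0.2642], [0.2642, 0.0001, 0.9645], [-0.0002, -1.0, 0.0002]] q [-0.4   0.48  1.8  -0.    0.86 -2.24]
```

No contact yet. I'll lower it a little more.

>>> apply_moves([
  [10, 0, 0.03, 0, 0],
  [10, 0, 0.03, 0, 0],
  [10, 0, 0.03, 0, 0],
])

```text
t: 6.65
tcp_pos: [0.5008, -0.091, 0.1561]
tool_rot: [0.701, 0.094, -0.094, -0.701]
force: [-0.4, -0.7, 0.5]
finger_gap: 0.242
```

>>> apply_moves([
  [10, 0, 0.03, 0, 0],
  [10, 0, 0.03, 0, 0],
  [10, 0, 0.03, 0, 0],
])

```text
t: 7.02
tcp_pos: [0.5007, -0.091, 0.1554]
tool_rot: [0.701, 0.094, -0.094, -0.701]
force: [-2.3, -1.0, 4.4]
finger_gap: 0.244
```

```bash
python3 st.py
```

```text
t 7.025 tcp [ 0.5007 -0.091   0.1554] F [-2.33 -0.99  4.44] M [ 0.01 -0.03  0.04] gap 0.244
yaw tool x 15.32623542992733
[[0.9644, 0.0001, -0.2643], [0.2643, -0.0002, 0.9644], [0.0001, -1.0, -0.0002]] q [-0.4   0.49  1.8  -0.    0.86 -2.24]
```

>>> apply_moves([
  [10, 0.2, -0.015, 0, 0],
  [10, 0.4, -0.015, 0, 0],
  [10, 0.6, -0.015, 0, 0],
  [10, 0.8, -0.015, 0, 0],
  [10, 1.0, -0.015, 0, 0],
  [10, 1.0, -0.015, 0, 0],
])

```text
t: 7.78
tcp_pos: [0.5307, -0.0828, 0.1557]
tool_rot: [0.701, 0.095, -0.094, -0.701]
force: [-1.3, 0.0, 4.8]
finger_gap: 0.24
```

```bash
python3 st.py; python3 look.py d
```

```text
t 7.775 tcp [ 0.5307 -0.0828  0.1557] F [-1.27  0.04  4.81] M [ 0.09 -0.09  0.07] gap 0.24
yaw tool x 15.351583585136352
[[0.9643, 0.0011, -0.2647], [0.2647, -0.0001, 0.9643], [0.001, -1.0, -0.0003]] q [-0.36  0.52  1.73  0.    0.9  -2.2 ]
```

View pics/d_scene.png

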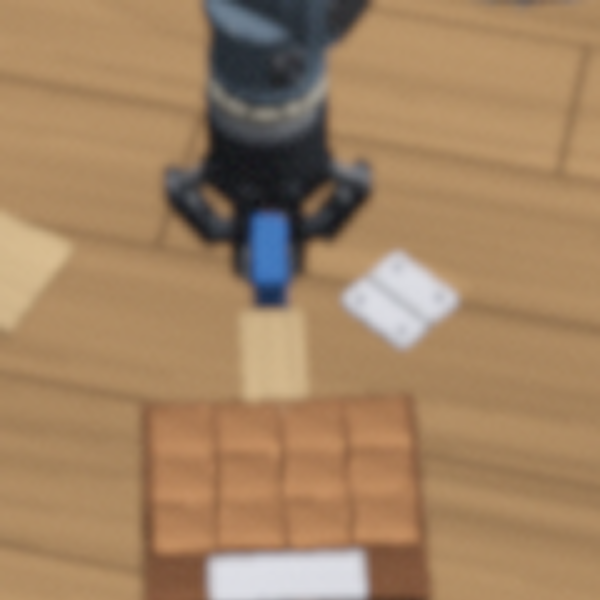

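The blade is under the roof, about 26 mm past the edge, with only light drag. I'll continue in smaller steps and watch the force.

>>> apply_moves([
  [10, 0.1, -0.01, 0, 0],
  [10, 0.2, -0.01, 0, 0],
  [10, 0.3, -0.01, 0, 0],
  [10, 0.3, -0.01, 0, 0],
])

```text
t: 8.38
tcp_pos: [0.5382, -0.0806, 0.1559]
tool_rot: [-0.701, -0.094, 0.095, 0.701]
force: [-2.8, -1.2, 5.6]
finger_gap: 0.241
```

>>> apply_moves([
  [10, 0.1, 0, 0, 0],
  [10, 0.2, 0, 0, 0],
  [10, 0.2, 0, 0, 0],
])

```text
t: 8.75
tcp_pos: [0.5439, -0.0791, 0.1559]
tool_rot: [-0.701, -0.094, 0.095, 0.701]
force: [-3.2, -1.6, 5.1]
finger_gap: 0.24
```

>>> apply_moves([
  [10, 0.1, 0, 0, 0],
  [10, 0.2, 0, 0, 0],
  [10, 0.2, 0, 0, 0],
])

```text
t: 9.12
tcp_pos: [0.5496, -0.0775, 0.156]
tool_rot: [-0.701, -0.094, 0.095, 0.701]
force: [-3.1, -0.3, 5.9]
finger_gap: 0.246
```

```bash
python3 st.py
```

```text
t 9.125 tcp [ 0.5496 -0.0775  0.156 ] F [-3.06 -0.29  5.86] M [-0.03  0.27  0.04] gap 0.246
yaw tool x 15.342184481897773
[[0.9644, -0.0012, -0.2646], [0.2646, -0.0001, 0.9644], [-0.0012, -1.0, 0.0002]] q [-0.34  0.54  1.68 -0.    0.93 -2.18]
```

>>> apply_moves([
  [10, 0.1, 0, 0, 0],
  [10, 0.2, 0, 0, 0],
  [10, 0.2, 0, 0, 0],
])

```text
t: 9.5
tcp_pos: [0.5545, -0.076, 0.1561]
tool_rot: [-0.701, -0.093, 0.096, 0.701]
force: [-6.1, -1.1, 7.7]
finger_gap: 0.241
```

>>> apply_moves([
  [10, 0.1, 0, 0, 0],
  [10, 0.2, 0, 0, 0],
  [10, 0.2, 0, 0, 0],
])

```text
t: 9.88
tcp_pos: [0.5568, -0.075, 0.1561]
tool_rot: [-0.701, -0.091, 0.099, 0.701]
force: [-14.8, -4.5, 14.1]
finger_gap: 0.238
```

```bash
python3 st.py; python3 look.py e
```

```text
t 9.875 tcp [ 0.5568 -0.075   0.1561] F [-14.75  -4.53  14.09] M [-0.68  1.4  -0.02] gap 0.238
yaw tool x 15.405435327872576
[[0.964, -0.0105, -0.2656], [0.2656, -0.0011, 0.9641], [-0.0104, -0.9999, 0.0017]] q [-0.33  0.55  1.66 -0.01  0.95 -2.17]
```

View pics/e_scene.png

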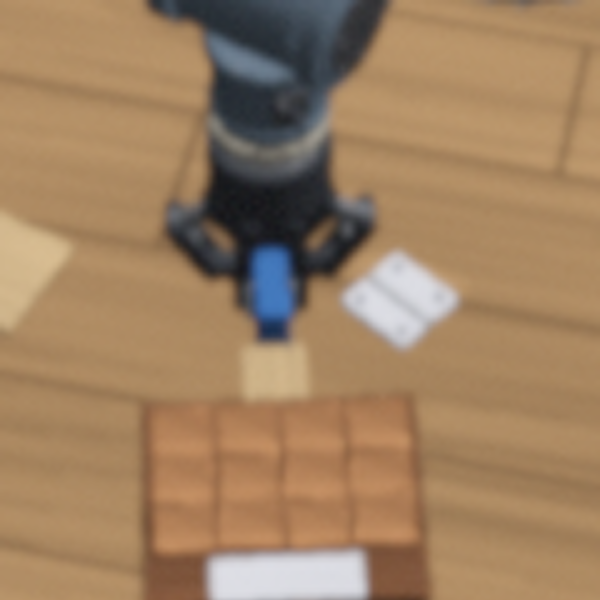

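View pics/e_top.png

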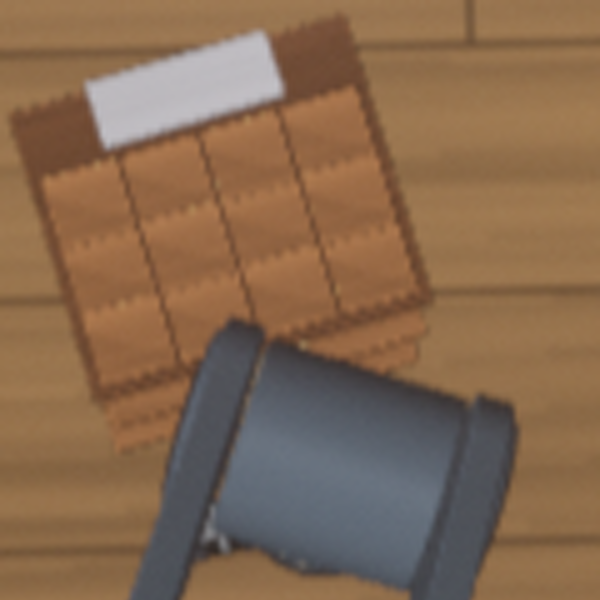

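The push is now about 15 N, with about 14 N pressing down: the roof has been met and downward preload is adding drag. I'll relieve the vertical load before pushing further.

>>> apply_moves([
  [10, 0, -0.03, 0, 0],
  [10, 0, -0.03, 0, 0],
])

```text
t: 10.22
tcp_pos: [0.5573, -0.0746, 0.1562]
tool_rot: [-0.7, -0.091, 0.098, 0.701]
force: [-11.9, -2.8, 7.8]
finger_gap: 0.244
```

>>> apply_moves([
  [10, 0, -0.02, 0, 0],
  [10, 0, -0.02, 0, 0],
])

```text
t: 10.48
tcp_pos: [0.5574, -0.0746, 0.1564]
tool_rot: [-0.7, -0.091, 0.098, 0.701]
force: [-11.1, -4.1, 5.3]
finger_gap: 0.244
```

```bash
python3 st.py
```

```text
t 10.475 tcp [ 0.5574 -0.0746  0.1564] F [-11.15  -4.12   5.31] M [-0.61  0.91 -0.09] gap 0.244
yaw tool x 15.351781002937557
[[0.9643, -0.0095, -0.2647], [0.2647, -0.0001, 0.9643], [-0.0091, -1.0, 0.0024]] q [-0.33  0.55  1.66 -0.    0.95 -2.17]
```

Continuing forward with slight upward easing.

>>> apply_moves([
  [10, 0.1, -0.02, 0, 0],
  [10, 0.15, -0.02, 0, 0],
  [10, 0.15, -0.02, 0, 0],
  [10, 0.15, -0.02, 0, 0],
])

```text
t: 10.98
tcp_pos: [0.5613, -0.073, 0.1567]
tool_rot: [-0.7, -0.091, 0.098, 0.701]
force: [-9.7, -2.5, 4.4]
finger_gap: 0.243
```

>>> apply_moves([
  [10, 0.1, -0.01, 0, 0],
  [10, 0.15, -0.02, 0, 0],
  [10, 0.15, -0.02, 0, 0],
  [10, 0.15, -0.02, 0, 0],
])

```text
t: 11.48
tcp_pos: [0.5652, -0.0717, 0.1569]
tool_rot: [-0.7, -0.091, 0.099, 0.702]
force: [-9.9, -2.8, 3.0]
finger_gap: 0.246
```

```bash
python3 st.py
```

```text
t 11.475 tcp [ 0.5652 -0.0717  0.1569] F [-9.89 -2.77  3.02] M [-0.41  1.08 -0.05] gap 0.246
yaw tool x 15.38121493572972
[[0.9641, -0.0119, -0.2652], [0.2652, 0.0009, 0.9642], [-0.0112, -0.9999, 0.004]] q [-0.32  0.55  1.64 -0.    0.96 -2.16]
```

>>> apply_moves([
  [10, 0.1, -0.01, 0, 0],
  [10, 0.15, -0.01, 0, 0],
  [10, 0.15, -0.01, 0, 0],
  [10, 0.15, -0.01, 0, 0],
])

```text
t: 11.98
tcp_pos: [0.5691, -0.0704, 0.157]
tool_rot: [-0.7, -0.09, 0.099, 0.702]
force: [-10.4, -2.4, 2.9]
finger_gap: 0.242
```

```bash
python3 st.py; python3 look.py f
python3 - <<'E'
import cv2,numpy as np
# roof shift between d (level) and f, scene view roof area
for n,r in (("scene",(400,552,155,410)),("scene",(552,598,150,420)),("top",(20,140,90,280)),("top",(100,280,50,400))):
    for k in "cef":
        a=[cv2.cvtColor(cv2.imread(f"pics/{t}_{n}.png"),cv2.COLOR_BGR2GRAY).astype(np.float32)[r[0]:r[1],r[2]:r[3]] for t in ("b",k)]
        (dx,dy),_=cv2.phaseCorrelate(a[0],a[1],cv2.createHanningWindow(a[0].shape[::-1],cv2.CV_32F)); print(n,r,k,round(dx/5,3),round(dy/5,3))
from h import *
q=(.6988,-.0356,.267)
for dz in(0,.002,.004):
    g=.011; p=W(q,[(-.06,0,.154+g+dz*.93),(0,0,.154+g+dz*.53)]); print(dz,P("scene",p).round(2).tolist(),P("top",p).round(2).tolist())
E
```

```text
t 11.975 tcp [ 0.5691 -0.0704  0.157 ] F [-10.37  -2.37   2.86] M [-0.43  1.14 -0.01] gap 0.242
yaw tool x 15.390140124623906
[[0.9641, -0.0128, -0.2653], [0.2654, 0.001, 0.9641], [-0.0121, -0.9999, 0.0044]] q [-0.32  0.56  1.63 -0.    0.97 -2.15]
scene (400, 552, 155, 410) c 0.01 -0.001
scene (400, 552, 155, 410) e -0.038 -0.026
scene (400, 552, 155, 410) f 0.008 -0.127
scene (552, 598, 150, 420) c -0.047 -0.016
scene (552, 598, 150, 420) e 0.023 0.006
scene (552, 598, 150, 420) f 0.0 0.007
top (20, 140, 90, 280) c 0.026 -0.003
top (20, 140, 90, 280) e -0.003 0.016
top (20, 140, 90, 280) f -0.006 -0.003
top (100, 280, 50, 400) c -0.004 0.006
top (100, 280, 50, 400) e 0.013 -0.003
top (100, 280, 50, 400) f -0.033 0.005
0 [[270.41, 212.17], [271.11, 228.44]] [[285.94, 195.78], [278.78, 171.96]]
0.002 [[270.4, 211.83], [271.11, 228.25]] [[285.95, 195.7], [278.78, 171.89]]
0.004 [[270.4, 211.48], [271.11, 228.05]] [[285.96, 195.62], [278.78, 171.82]]
```

View pics/f_scene.png

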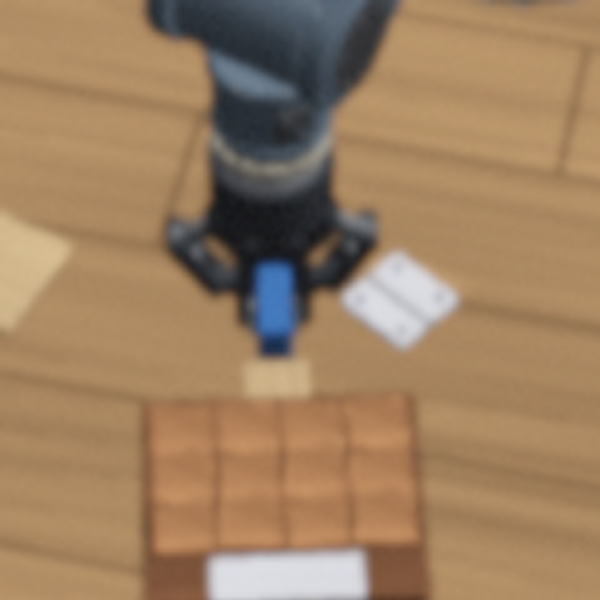

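Run:
```python
import cv2,numpy as np
for r in ((385,440,150,235),(385,440,325,420),(400,480,150,415),(445,500,150,415)):
    for k in "cdef":
        a=[cv2.GaussianBlur(cv2.cvtColor(cv2.imread(f"pics/{t}_scene.png"),cv2.COLOR_BGR2GRAY),(5,5),0).astype(np.float32)[r[0]:r[1],r[2]:r[3]] for t in ("b",k)]
        M=np.eye(2,3,dtype=np.float32)
        cc,M=cv2.findTransformECC(a[0],a[1],M,cv2.MOTION_TRANSLATION,(3,200,1e-6)); print(r,k,round(float(M[0,2])/5,3),round(float(M[1,2])/5,3))
```

```text
(385, 440, 150, 235) c 0.007 -0.003
(385, 440, 150, 235) d -0.075 -0.036
(385, 440, 150, 235) e -0.563 -0.22
(385, 440, 150, 235) f -0.387 -0.507
(385, 440, 325, 420) c -0.003 -0.011
(385, 440, 325, 420) d -0.021 0.016
(385, 440, 325, 420) e 0.017 0.005
(385, 440, 325, 420) f 0.096 -0.36
(400, 480, 150, 415) c 0.014 0.211
(400, 480, 150, 415) d 0.014 0.182
(400, 480, 150, 415) e 0.008 0.152
(400, 480, 150, 415) f -0.08 0.005
(445, 500, 150, 415) c -0.005 0.004
(445, 500, 150, 415) d -0.004 0.003
(445, 500, 150, 415) e -0.031 0.003
(445, 500, 150, 415) f -0.113 -0.106
```

The image shift of the roof's front edge is about -0.36 px, which is a lift of about 2 mm. A shift measured further back suggests 1 mm. I'll add a few millimetres for margin, then let it settle.

>>> apply_moves([
  [10, 0.1, -0.01, 0, 0],
  [10, 0.15, -0.01, 0, 0],
  [10, 0.15, -0.01, 0, 0],
  [10, 0.15, -0.01, 0, 0],
  [10, 0.15, -0.01, 0, 0],
  [10, 0.15, -0.01, 0, 0],
  [10, 0.15, -0.01, 0, 0],
  [10, 0.15, -0.01, 0, 0],
  [10, 0.15, -0.01, 0, 0],
  [10, 0.15, -0.01, 0, 0],
])

```text
t: 13.32
tcp_pos: [0.5731, -0.0692, 0.1571]
tool_rot: [-0.7, -0.09, 0.099, 0.702]
force: [-11.6, -2.6, 2.8]
finger_gap: 0.246
```

```bash
python3 st.py; python3 look.py g
python3 - <<'E'
import cv2,numpy as np
for r in ((385,440,325,420),(445,500,150,415)):
    for k in "efg":
        a=[cv2.GaussianBlur(cv2.cvtColor(cv2.imread(f"pics/{t}_scene.png"),cv2.COLOR_BGR2GRAY),(5,5),0).astype(np.float32)[r[0]:r[1],r[2]:r[3]] for t in ("b",k)]
        M=np.eye(2,3,dtype=np.float32)
        cc,M=cv2.findTransformECC(a[0],a[1],M,cv2.MOTION_TRANSLATION,(3,200,1e-6)); print(r,k,round(float(M[0,2])/5,3),round(float(M[1,2])/5,3))
E
```

```text
t 13.325 tcp [ 0.5731 -0.0692  0.1571] F [-11.58  -2.6    2.82] M [-0.4   1.27  0.06] gap 0.246
yaw tool x 15.393595494311066
[[0.964, -0.0138, -0.2654], [0.2654, 0.0012, 0.9641], [-0.013, -0.9999, 0.0048]] q [-0.31  0.56  1.61 -0.    0.98 -2.15]
(385, 440, 325, 420) e 0.017 0.005
(385, 440, 325, 420) f 0.096 -0.36
(385, 440, 325, 420) g -0.014 -0.482
(445, 500, 150, 415) e -0.031 0.003
(445, 500, 150, 415) f -0.113 -0.106
(445, 500, 150, 415) g -0.12 -0.123
```

View pics/g_scene.png

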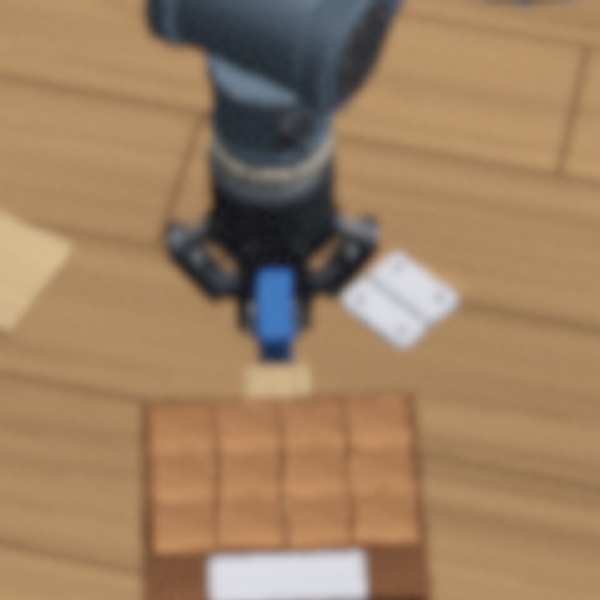

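```bash
python3 -c "
from station import manip
print(manip.sense()['qd'].round(4)); print(manip.sign_off())"
```

```text
[-0.0001  0.0003 -0.0002 -0.001   0.0005 -0.0022]
the job is handed in; nothing more can be done
None
```

I gripped the shim by its blue block, carried it over and laid its thin end on the lip. I then slid it flat and straight under the roof, stopping once it dragged, and handed the job in at about 13.3 s. No verdict came back.

**Last checks at hand-in:**
- **Depth:** the thin end is about 70 mm past the roof edge, worked out from the arm's position. I took the shim as not having slipped in the grip.
- **Roof lift:** about 2–3 mm. The image shift at the front edge suggested 2.7 mm, and the shift further back suggested only about 1 mm. Both are inside the allowed band.
- **Alignment:** the tool's x axis was within about 0.2° of the house's heading and tilted about 0.75° down at the thin end. I did not measure the blade itself once it was under the roof.
- **Forces:** pushing resistance was about 12 N with about 3 N downward. The shim's contact forces on the roof and ceiling board cannot be measured separately, so the pinch is inferred from the drag and the lift.
- **At rest:** the arm was still, with the fingers closed on the block at about 21 mm.

When the shim first met the roof, the push rose to about 15 N with 14 N downward. I eased the downward load before pushing further. The arm's path kept clear of the other things on the bench, but I did not check their final positions one by one.

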